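Slide the white packer under the carved slab

ROBOT

A 6-joint arm with a two-finger parallel gripper is mounted at the origin on the work surface. World frame = base frame: x ahead of the robot, y to its left, z up, the work surface at z = 0. Lengths are in m, angles in rad, forces in N, time in s.
With the tool pointing down it reaches from about 0.25 to 0.725 m from the base axis. Payload 9.7 kg.
Tool frame: the origin (TCP) lies at the very end of the fingers, on their centre line; the grasp point (between the pads) lies 19 mm behind it; z points along the fingers, y is the line along which they close (so a half turn about z gives the same grasp; the last joint's range is limited). The gripper opens to 85 mm and grips with 20 to 120 N. Pads are 22 mm wide; open, the fingers measure 114 mm over their backs; the gripper's body (76 mm by 85 mm) begins 54 mm behind the grasp point. The pads swing forward as they close: fully open they stand 13 mm farther back than shut.
Start: joints at [-1.112, 0.087, 0.176, 1.66, 0, 1.571], TCP at [0.244, -0.493, 0.231] pointing down, gripper open.
Joint ranges: [-3.13, 3.13], [-0.85, 1.81], [-1.15, 1.24], [-2.2, 2.28], [-1.44, 1.52], [-3.14, 3.14]. Speed limits (rad/s): [2.22, 2.22, 2.57, 3.14, 3.14, 3.14].

INTERFACE

Orientations are given as a unit quaternion [x, y, z, w].
In Python, from workcell import ctrl gives the robot as it stands.
- The arm moves only by the tool step_arm, never from a script. Its argument "motion" is one flat list of numbers, 5 for each row, row after row: the shift along the tool's x, y, z in cm, then the turn about the tool's z in rad, then the closure, from 0 (fully open) to 1 (shut). In form: [x, y, z, spin, gripper, x, y, z, spin, gripper, ...]. A call has 1 to 20 rows; each row is the pose to reach, as a shift and turn from the pose commanded when the call began, along the tool's axes at that moment; what a row does not reach only later rows make up. A row lasts 1/8 s, in which the tool goes at most 62.5 mm and 10.7 degrees, less where a joint would pass 70% of its speed; a pose out of reach is approached as far as the arm can. A call with a gripper value outside its range is refused whole. The fingers move at their own pace and stop on an object; the grip force is fixed at half the most. Time passes only in rows, so rows that repeat a pose let the fingers close. It gives the time, the measured TCP pose, the force, the opening and the grip force at its end, in the units of the state.
- ctrl.state(): the state, without advancing time (a new reading comes with each control period).
- ctrl.snapshot(name): name is "scene" or "top"; returns a dict with "frame" (420x560x3 uint8, blue, green, red), "z_map" (420x560 float32, m along the optical axis (not along the pixel's ray), 0 where there is no reading), "fx", "fy", "cx", "cy" (pixels), "xyz" and "orientation" of the camera in the world. Camera axes: x right, y down, z forward; pixel columns grow to the right and rows downward; lengths in m; the calibration is good to about 2 mm. A picture is of the moment at which its call begins.
- ctrl.sign_off(): hands the job in; it is judged then, once.
The state is a dict: "t": time; "q": joint angles; "dq": joint speeds; "joint_torque": joint torques, N m; "tool_pos": TCP position; "tcp_rot": TCP orientation; "force": force on the tool from outside, world axes, zero at the start; "ft_torque": the same for the moment, N m; "width": finger opening in m; "grip_force": force on a finger pad.
Only numpy, scipy, OpenCV 4.12 (cv2) and the standard library are available. Lean on these libraries where they do the work, as an engineer would, in place of code of your own. Each camera call takes 0.05 s, during which the arm holds its last target. There are 200 camera calls.

TASK

Push the white stone packer along the bench with the fingertips, without picking it up, and slide it flat under the sandstone slab from the side with the red line, so that it ends wholly under the slab: its trailing edge flush with the slab's red-lined edge, midway between the two timber bearers and square to them. Do not tip the packer, shift the slab, or disturb the chisel on it, the stone offcut or the try square.

Things in the scene. Friction and masses are not known exactly. Their poses are not given: they have to be found in the camera images.
- packer: Loose flat block of white limestone, about 0.7 kg (0.55 to 0.9), 95 mm along its x, 120 mm along its y, 28 mm high; origin at the centre of its underside, z up. It lies flat on the bench to the robot's right of the slab, its x axis pointing roughly towards the slab.
- bearers: Two dark timber bearers fixed to the bench, each 230 mm long (along this body's x, standing out 30 mm past the slab at both ends), 40 mm wide and 34 mm high, centred 100 mm either side of its origin along y: a clear passage 160 mm wide runs between them along x. Origin on the bench, midway between them; its x axis is the direction in which the packer is slid in.
- slab: Loose sandstone slab, 2.3 kg, 170 mm along its x, 260 mm along its y, 24 mm thick, with a low carved roundel and ribs (up to 7 mm high) on top; it rests on the bearers, its axes along theirs, underside 34 mm and flat top 58 mm above the bench, so the passage is 34 mm high and open at both ends. Origin at the centre of its underside. A chisel lies on its half farther from the red line.
- slab_edge (a point): Middle of the lower edge of the slab's entry face (slab x = -85 mm), the face whose top edge carries a painted red line (10 mm wide); axes as the slab's, x pointing inwards under the slab. When done, the packer's centre lies 47.5 mm from here along x and 0 along y.
- chisel: Steel chisel with a brass end, 115 mm long and up to 16 mm wide, lying on the slab; leave it.
- offcut: Sandstone offcut, 90 x 60 x 50 mm, to the right of the packer; leave it.
- square: Try square with a 120 mm wooden stock (12 mm high) and a 180 mm steel blade, lying left of the slab; origin under the middle of the stock; leave it.
Things that resemble listed ones, but are neither listed nor needed, are in the scene too. Of the things shaped like the packer, the white one is meant.

How it is judged:
At the end, for the whole second after the job is handed in: The packer lies flat and at rest under the slab: its trailing edge within 8 mm of the slab's red-lined edge, its centre within 14 mm of midway between the bearers, turned less than 0.12 rad (7 degrees) from square; the slab is still flat on its bearers within 8 mm of where it was (x of packer in the frame of slab_edge between 0.0395 and 0.0555 m and y of packer in the frame of slab_edge between -0.014 and 0.014 m and angle between the x axis of packer and the x axis of slab, either way round below 0.12 rad and angle between each of packer, slab's own z axis and vertical below 0.03 rad and height (world z) of packer below 0.004 m and linear speed of packer below 0.01 m/s and distance of slab from where it was at the start of the episode below 0.008 m); the robot touches nothing.
It fails at once if the packer is lifted off the bench (height (world z) of packer above 0.008 m).
It fails at once if the packer is tipped by more than 0.1 rad (angle between packer's own z axis and vertical above 0.1 rad).
It fails at once if the slab is shifted by more than 10 mm or tilted (distance of slab from where it was at the start of the episode above 0.01 m or angle between slab's own z axis and vertical above 0.06 rad).
It fails at once if the chisel, offcut or try square is moved by more than 20 mm (distance of any of chisel, offcut, square from where it was at the start of the episode above 0.02 m).
It also fails if it takes over 67 s, if anything falls off the work surface, if the arm or the gripper's body presses on something with over 40 N, if the wrist force passes 120 N, or if a joint passes its speed limit or range.

## Working session

There is one attempt and no reset: what is moved stays moved. The work goes in short steps, Python scripts to look and compute and a tool call to move; the robot and the scene stay as the last step left them, time stands still between calls to the robot, and variables do not carry over. Pictures are saved under pics/ and viewed, at most 10 in all, crops included, and the job is handed in when it is done.

Besides the shell and the picture viewer there is one more tool, called as a command line: name --argument value ..., lists and objects as JSON in quotes. step_arm: Moves the arm, as the interface text tells. Its arguments: {"type":"object","properties":{"motion":{"type":"array"}},"required":["motion"]}

```bash
mkdir -p pics
cat > h.py <<'E'
import numpy as np, cv2
from scipy.spatial.transform import Rotation as R
from workcell import ctrl
def cloud(s):
    z=s["z_map"]; v,u=np.indices(z.shape)
    P=np.dstack([(u-s["cx"])/s["fx"]*z,(v-s["cy"])/s["fy"]*z,z])
    return P@R.from_quat(s["orientation"]).as_matrix().T+np.array(s["xyz"])
E
python3 - <<'E'
from h import *
for n in("top","scene"):
    s=ctrl.snapshot(n); cv2.imwrite(f"pics/{n}0.png",s["frame"]); np.savez(f"{n}0.npz",**s)
    print(n,s["xyz"],s["orientation"],s["fx"])
st=ctrl.state(); print(st)
E
```

```text
top [ 0.24680756 -0.01683666  1.59347852] [-0.69425387  0.71410662 -0.06508388  0.06186593] 509.0827865613817
scene [ 1.22219237 -0.17787509  1.124662  ] [ 0.75503374  0.58359791 -0.18803832 -0.23233408] 533.2958024658881
{'t': 0.1, 'q': array([-1.11202797e+00,  8.73727595e-02,  1.75224548e-01,  1.65979646e+00,
        3.11830931e-05,  1.57079419e+00]), 'dq': array([ 0.00072811, -0.0008593 ,  0.00228514, -0.0010049 , -0.00029211,
        0.00216936]), 'joint_torque': array([-6.12243839e-04, -5.21560693e+01,  4.65653121e+01,  1.59672985e-02,
       -3.69093539e-05,  1.75552015e-05]), 'tool_pos': array([ 0.24348258, -0.49294374,  0.23067747]), 'tcp_rot': array([ 9.73806202e-01,  2.27378872e-01, -1.15370364e-04, -5.62678221e-04]), 'force': array([-1.38970434,  0.77428672,  1.07699396]), 'ft_torque': array([-0.01346594,  0.00565417, -0.03610804]), 'grip_force': 0.0, 'width': 0.0854352169510198}
```

View pics/top0.png

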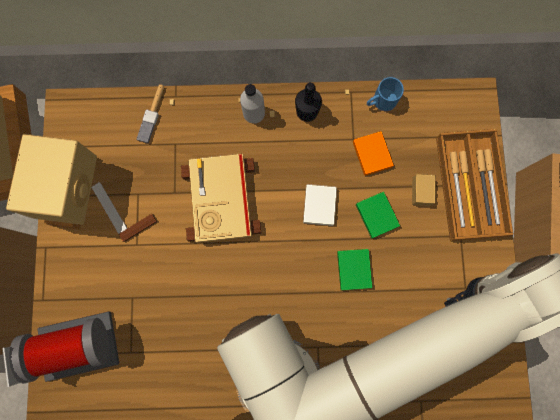

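View pics/scene0.png

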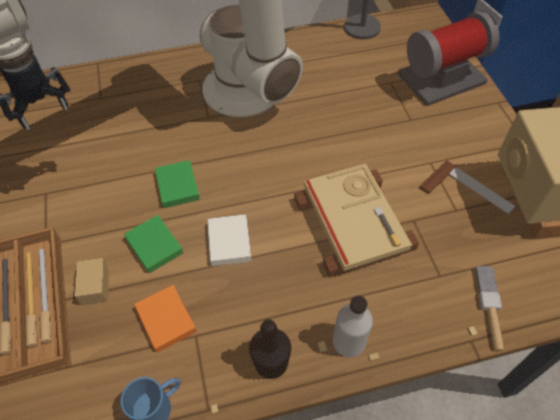

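The pictures show the white packer at top-view pixel (320,205) and the slab at (220,198), with its red line at about (248,195). Green and orange lookalikes sit right of the packer, around (378,215) and (373,152).

```bash
cat >> h.py <<'E'
def ray(s,uv,h):
    uv=np.atleast_2d(uv).astype(float)
    d=np.c_[(uv[:,0]-s["cx"])/s["fx"],(uv[:,1]-s["cy"])/s["fy"],np.ones(len(uv))]@R.from_quat(s["orientation"]).as_matrix().T
    o=np.array(s["xyz"]); return (o+d*((h-o[2])/d[:,2])[:,None])[:,:2]
def rect(s,m,h):
    m=cv2.morphologyEx(m.astype(np.uint8),cv2.MORPH_OPEN,np.ones((3,3)))
    out=[]
    for c in cv2.findContours(m,0,cv2.CHAIN_APPROX_NONE)[0]:
        if cv2.contourArea(c)<80: continue
        M=cv2.moments(c); ctr=ray(s,[M["m10"]/M["m00"],M["m01"]/M["m00"]],h)[0]
        W=ray(s,c[:,0],h).astype(np.float32); (x,y),wh,a=cv2.minAreaRect(W)
        out.append((M["m00"],ctr.round(4),np.round([x,y],4),np.round(wh,4),round(a,1)))
    return out
def masks(s):
    f=s["frame"]; H=cv2.cvtColor(f,cv2.COLOR_BGR2HSV); h,S,V=cv2.split(H)
    return dict(white=(S<40)&(V>190),green=(abs(h.astype(int)-60)<15)&(S>150),orange=(h>5)&(h<14)&(S>230)&(V>180),red=((h<4)|(h>176))&(S>180)&(V>110))
E
python3 - <<'E'
from h import *
for n in("top","scene"):
    s=dict(np.load(n+"0.npz")); C=cloud(s); print(n)
    for k,m in masks(s).items():
        for r in rect(s,m,.058 if k=="red" else .028):
            print(k,r)
    z=C[...,2]; m=(z>.045)&(z<.075)&(s["z_map"]>0)
    m&=(np.hypot(C[...,0]-.30,C[...,1]-.12)<.25)
    for r in rect(s,m,.058): print("slabz",r)
    m=(z>.02)&(z<.037)&(s["z_map"]>0)
    for r in rect(s,m&(C[...,0]>.05)&(C[...,0]<.6)&(abs(C[...,1])<.5),.028): print("28z",r)
E
```

```text
top
white (1031.0, array([ 0.5285, -0.144 ]), array([ 0.529, -0.144]), array([0.0927, 0.117 ]), 83.5)
white (89.5, array([0.833 , 0.3928]), array([0.833, 0.393]), array([0.0356, 0.0336]), 77.7)
green (1164.0, array([ 0.3241, -0.2419]), array([ 0.3246, -0.2416]), array([0.1188, 0.0969]), 1.7)
green (1118.5, array([ 0.4904, -0.3229]), array([ 0.4913, -0.323 ]), array([0.1191, 0.0982]), 21.8)
red (1547.5, array([0.1139, 0.6542]), array([0.1145, 0.6514]), array([0.103 , 0.1737]), 10.3)
slabz (2015.5, array([0.4825, 0.1585]), array([0.4852, 0.1602]), array([0.1214, 0.1704]), 4.8)
28z (1146.5, array([ 0.3237, -0.2418]), array([ 0.3244, -0.2422]), array([0.1198, 0.0954]), 2.4)
28z (1084.5, array([ 0.4917, -0.3238]), array([ 0.4916, -0.3232]), array([0.1196, 0.0966]), 21.8)
28z (1064.0, array([ 0.528 , -0.1449]), array([ 0.5282, -0.1442]), array([0.095 , 0.1207]), 83.5)
scene
white (1517.5, array([ 0.5302, -0.1443]), array([ 0.5282, -0.1439]), array([0.093 , 0.1183]), 83.3)
red (864.0, array([0.0106, 0.7053]), array([0.0119, 0.6977]), array([0.1242, 0.1856]), 9.3)
slabz (2472.0, array([0.4845, 0.1555]), array([0.486, 0.159]), array([0.1225, 0.1738]), 4.8)
28z (1620.5, array([ 0.5321, -0.1446]), array([ 0.5303, -0.1443]), array([0.0948, 0.1248]), 83.3)
28z (1674.0, array([ 0.4954, -0.3234]), array([ 0.4942, -0.3229]), array([0.1265, 0.0953]), 21.8)
28z (1307.5, array([ 0.3278, -0.2424]), array([ 0.3267, -0.2422]), array([0.1277, 0.0948]), 2.2)
28z (98.5, array([ 0.07 , -0.016]), array([ 0.0718, -0.0133]), array([0.0881, 0.0264]), 78.4)
```

Run:
```python
from h import *
for n in("top","scene"):
    s=dict(np.load(n+"0.npz")); C=cloud(s); print(n)
    z=C[...,2]; m=(z>.045)&(z<.085)&(s["z_map"]>0)
    m&=(np.hypot(C[...,0]-.55,C[...,1]-.16)<.2)
    for r in rect(s,m,.058): print("slabz",r)
    H=cv2.cvtColor(s["frame"],cv2.COLOR_BGR2HSV).astype(int)
    r=((H[...,0]<5)|(H[...,0]>174))&(H[...,1]>150)&m
    v,u=np.nonzero(r); W=ray(s,np.c_[u,v],.058); 
    vx,vy,x0,y0=cv2.fitLine(W.astype(np.float32),cv2.DIST_HUBER,0,.01,.01).ravel()
    print("red",len(u),np.degrees(np.arctan2(vy,vx)),W.mean(0),W.min(0),W.max(0))
    mb=(z>.026)&(z<.042)&(s["z_map"]>0)&(np.hypot(C[...,0]-.55,C[...,1]-.16)<.2)
    for r in rect(s,mb,.034): print("bearers",r)
    v,u=np.nonzero((H[...,2]<0));
```

```text
top
slabz (4475.0, array([0.552 , 0.1661]), array([0.5545, 0.1661]), array([0.2608, 0.1704]), 4.8)
red 132 4.838253 [0.55819597 0.08964254] [0.437412   0.07901628] [0.6860043  0.10062888]
bearers (81.0, array([0.4474, 0.2603]), array([0.4469, 0.2594]), array([0.0403, 0.0246]), 0.3)
bearers (83.0, array([0.4626, 0.0575]), array([0.4632, 0.0573]), array([0.0278, 0.0405]), 89.0)
bearers (90.0, array([0.6642, 0.0747]), array([0.6628, 0.0757]), array([0.0285, 0.0392]), 89.0)
scene
slabz (6402.5, array([0.5673, 0.1647]), array([0.558, 0.165]), array([0.267 , 0.1741]), 4.8)
red 105 4.9270797 [0.57175105 0.09113085] [0.43976766 0.07947367] [0.6824575  0.10130194]
bearers (204.0, array([0.6649, 0.0765]), array([0.6648, 0.0764]), array([0.0441, 0.035 ]), 3.8)
bearers (94.0, array([0.6472, 0.28  ]), array([0.6469, 0.2804]), array([0.0427, 0.0189]), 3.7)
bearers (159.0, array([0.4663, 0.0597]), array([0.4659, 0.0594]), array([0.0445, 0.0351]), 3.7)
```

```bash
cat >> h.py <<'E'
A=np.radians(94.8); ux=np.array([np.cos(A),np.sin(A)]); uy=np.array([-ux[1],ux[0]])
E0=np.array([.555,.1661])-.085*ux
def goal(x,y,z,ang):
    "slab_edge-frame goal, tool-x angle in slab frame (deg) -> tool shift cm, spin"
    st=ctrl.state(); M=R.from_quat(st["tcp_rot"]).as_matrix()
    w=np.r_[E0+x*ux+y*uy,z]; d=M.T@(w-st["tool_pos"])*100
    cur=np.arctan2(M[1,0],M[0,0]); a=-(A+np.radians(ang)-cur); a=(a+np.pi)%(2*np.pi)-np.pi
    print("world",w.round(4),"shift",d.round(2),"spin",round(a,3))
def where():
    st=ctrl.state(); M=R.from_quat(st["tcp_rot"]).as_matrix(); d=st["tool_pos"][:2]-E0
    print("t",round(st["t"],2),"tcp slab",(d@ux).round(4),(d@uy).round(4),"z",round(st["tool_pos"][2],4),"ang",round(np.degrees(np.arctan2(M[1,0],M[0,0])-A),2),"F",np.round(st["force"],1),"w",round(st["width"],3))
def packer():
    for n in("top","scene"):
        s=ctrl.snapshot(n); 
        for a,c,r,wh,an in rect(s,masks(s)["white"],.028):
            if a>300 and r[0]<.75:
                if wh[0]>wh[1]: an+=90
                h=(an-94.8+90)%180-90
                print(n,"area",a,"slab",((r-E0)@ux).round(4),((r-E0)@uy).round(4),"wh",wh,"heading",round(h,1))
E
python3 -c "
from h import *
where();packer();goal(-.218,.155,.12,-90);goal(-.218,.155,.005,-90)"
```

```text
t 0.1 tcp slab -0.5457 0.3656 z 0.2307 ang -68.51 F [-1.4  0.8  1.1] w 0.085
top area 1032.0 slab -0.2219 0.052 wh [0.0926 0.1172] heading -11.6
scene area 1519.5 slab -0.2218 0.0527 wh [0.093  0.1184] heading -11.5
world [ 0.4259 -0.1488  0.12  ] shift [ 31.59 -22.78  11.11] spin 0.375
world [ 0.4259 -0.1488  0.005 ] shift [ 31.59 -22.77  22.61] spin 0.375
```

step_arm --motion '[4,-3,0,0.05,0.3,8,-6,1,0.1,0.3,12,-9,3,0.15,0.3,16,-12,5,0.2,0.3,20,-15,7,0.25,0.3,24,-18,9,0.3,0.3,28,-20.5,10,0.35,0.3,31.6,-22.8,11,0.375,0.3,31.6,-22.8,11,0.375,0.3,31.6,-22.8,11,0.375,0.3,31.6,-22.8,14,0.375,0.3,31.6,-22.8,17,0.375,0.3,31.6,-22.8,19,0.375,0.3,31.6,-22.8,19,0.375,0.3,31.6,-22.8,19,0.375,0.3]'

```text
t: 2.08
tool_pos: [0.4262, -0.1495, 0.0424]
tcp_rot: [0.999, 0.041, 0.001, 0.0]
force: [-0.5, -0.2, 0.1]
width: 0.0595
grip_force: 0.0
```

```bash
python3 -c "
from h import *
where();packer();goal(-.218,.155,.005,-90)
s=ctrl.snapshot('scene');cv2.imwrite('pics/s1.png',s['frame'])"
```

```text
t 2.08 tcp slab -0.2188 0.1548 z 0.0424 ang -90.06 F [-0.5 -0.2  0.1] w 0.06
scene area 1521.5 slab -0.2219 0.0527 wh [0.0931 0.1184] heading -11.5
scene area 302.0 slab -0.0474 0.4557 wh [0.1102 0.0444] heading 74.0
scene area 501.5 slab -0.1503 0.7802 wh [0.0989 0.0883] heading 69.9
scene area 886.5 slab -0.0827 0.8654 wh [0.1114 0.2935] heading -21.1
world [ 0.4259 -0.1488  0.005 ] shift [-0.06 -0.06  3.75] spin -0.001
```

View pics/s1.png

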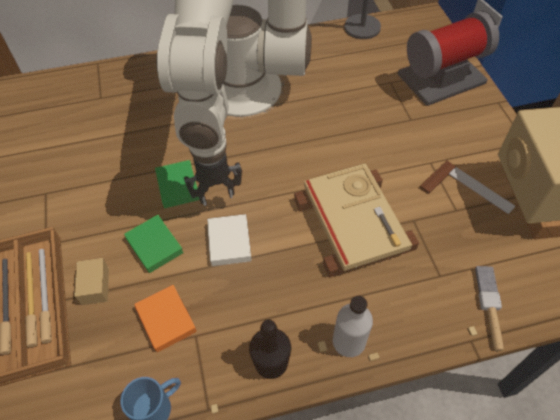

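The gripper is at about pixel (212,185), on the robot side of the packer at (229,240), and clear of everything. Next I lower it and do the sideways squaring push.

step_arm --motion '[0,0,1.5,0,0.3,0,0,2.8,0,0.3,0,0,3.7,0,0.3,0,0,3.7,0,0.3,0.6,0,3.7,0,0.3,1.2,0,3.7,0,0.3,1.7,0,3.7,0,0.3,2.2,0,3.7,0,0.3,2.6,0,3.7,0,0.3,3.0,0,3.7,0,0.3,3.4,0,3.7,0,0.3,3.8,0,3.7,0,0.3,4.2,0,3.7,0,0.3,4.6,0,3.7,0,0.3,5.0,0,3.7,0,0.3,5.4,0,3.7,0,0.3,5.7,0,3.7,0,0.3,6.0,0,3.7,0,0.3,6.0,0,3.7,0,0.3]'

```text
t: 4.6
tool_pos: [0.4855, -0.144, 0.0042]
tcp_rot: [0.999, 0.042, -0.0, 0.0]
force: [-3.3, -2.1, 2.0]
width: 0.0594
grip_force: 1.7
```

```bash
python3 -c "
from h import *
where();packer()"
```

```text
t 4.6 tcp slab -0.2182 0.0953 z 0.0042 ang -90.03 F [-3.3 -2.1  2. ] w 0.059
scene area 1575.5 slab -0.2106 0.0246 wh [0.1186 0.0932] heading -1.2
scene area 606.0 slab -0.1577 0.5894 wh [0.0978 0.0908] heading 70.1
scene area 371.0 slab -0.0791 0.6152 wh [0.0306 0.2016] heading -19.6
scene area 350.0 slab -0.2084 0.6692 wh [0.0296 0.1991] heading -17.7
scene area 1564.0 slab -0.0502 0.8326 wh [0.0963 0.3317] heading -20.7
```

step_arm --motion '[0.4,0,0,0,0.3,0.8,0,0,0,0.3,1.2,0,0,0,0.3,1.6,0,0,0,0.3,2.0,0,0,0,0.3,2.3,0,0,0,0.3,2.45,0,0,0,0.3,2.45,0,0,0,0.3,1.5,0,0,0,0.3,0,0,0,0,0.3,-1,0,-1,0,0.3,-1,0,-5,0,0.3,-1,0,-9,0,0.3,-1,0,-10,0,0.3,-1,0,-10,0,0.3]'

```text
t: 6.58
tool_pos: [0.4758, -0.1447, 0.1051]
tcp_rot: [0.999, 0.042, 0.001, 0.0]
force: [-0.3, 0.4, -0.8]
width: 0.0598
grip_force: 0.0
```

```bash
python3 -c "
from h import *
where();packer();goal(-.30,0,.104,0);goal(-.30,0,.005,0)"
```

```text
t 6.58 tcp slab -0.2181 0.1049 z 0.1051 ang -90.01 F [-0.3  0.4 -0.8] w 0.06
top area 348.0 slab -0.1822 0.0002 wh [0.0443 0.119 ] heading -6.7
scene area 1630.5 slab -0.2088 0.0013 wh [0.1188 0.0933] heading 0.1
scene area 315.0 slab -0.0418 0.4574 wh [0.0467 0.114 ] heading 86.1
scene area 673.0 slab -0.1311 0.8322 wh [0.1143 0.112 ] heading 69.8
scene area 356.5 slab -0.0392 0.8563 wh [0.0357 0.2107] heading -20.2
scene area 347.5 slab -0.191 0.9176 wh [0.0373 0.2121] heading -19.4
world [ 0.5872 -0.2175  0.104 ] shift [10.56  8.22 -0.08] spin -1.571
world [ 0.5872 -0.2175  0.005 ] shift [10.57  8.23  9.82] spin -1.571
```

step_arm --motion '[0,2,0,-0.15,0.3,0,4,0,-0.3,0.3,1,6,0,-0.45,0.3,2,7.5,0,-0.6,0.3,4,8.2,0,-0.75,0.3,6,8.2,0,-0.9,0.3,8,8.2,0,-1.05,0.3,9.5,8.2,0,-1.2,0.3,10.5,8.2,0,-1.35,0.3,10.6,8.2,0,-1.5,0.3,10.6,8.2,0,-1.571,0.3,10.6,8.2,0,-1.571,0.3,10.6,8.2,0,-1.571,0.3,10.6,8.2,4,-1.571,0.3,10.6,8.2,6,-1.571,0.3,10.6,8.2,6,-1.571,0.3]'

```text
t: 8.68
tool_pos: [0.5871, -0.217, 0.0425]
tcp_rot: [0.677, 0.736, -0.001, -0.002]
force: [-0.1, -0.6, 0.3]
width: 0.0599
grip_force: 0.0
```

```bash
python3 -c "
from h import *
where();goal(-.298,0.001,.005,0);goal(-.16,.001,.005,0)
s=ctrl.snapshot('scene');cv2.imwrite('pics/s2.png',s['frame'])"
```

```text
t 8.68 tcp slab -0.2994 0.0001 z 0.0425 ang -0.02 F [-0.1 -0.6  0.3] w 0.06
world [ 0.5861 -0.2156  0.005 ] shift [ 0.14 -0.08  3.75] spin -0.0
world [ 0.5745 -0.0781  0.005 ] shift [13.94 -0.08  3.77] spin -0.0
```

View pics/s2.png

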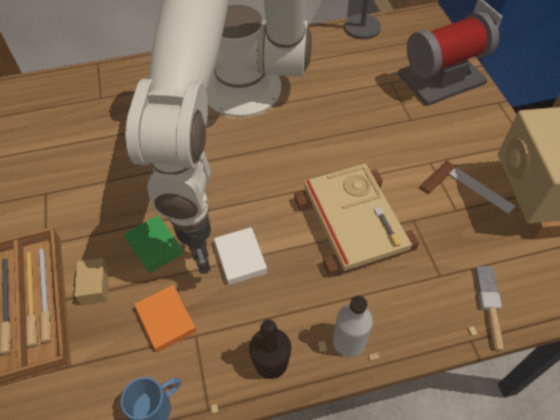

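The gripper is behind the packer: fingers at about (203,255), packer at (240,256), with a clear line to the slab mouth. I lower it and push up to just before the mouth.

step_arm --motion '[0,0,2,0,0.3,0,0,3.7,0,0.3,0,0,3.7,0,0.3,1,0,3.7,0,0.3,2,0,3.7,0,0.3,2.6,0,3.7,0,0.3,3.2,0,3.7,0,0.3,4,0,3.7,0,0.3,5,0,3.7,0,0.3,6,0,3.7,0,0.3,7,0,3.7,0,0.3,8,0,3.7,0,0.3,9,0,3.7,0,0.3,10,0,3.7,0,0.3,11,0,3.7,0,0.3,12,0,3.7,0,0.3,12.8,0,3.7,0,0.3,13.4,0,3.7,0,0.3,13.7,0,3.7,0,0.3,13.7,0,3.7,0,0.3]'

```text
t: 11.22
tool_pos: [0.5768, -0.0804, 0.0075]
tcp_rot: [0.677, 0.736, 0.0, -0.0]
force: [0.4, -2.5, 1.4]
width: 0.0599
grip_force: 1.0
```

```bash
python3 -c "
from h import *
where();packer()
s=ctrl.snapshot('scene');cv2.imwrite('pics/s3.png',s['frame'])"
```

```text
t 11.22 tcp slab -0.1625 -0.0011 z 0.0075 ang 0.03 F [ 0.4 -2.5  1.4] w 0.06
top area 373.0 slab -0.0777 -0.0002 wh [0.0442 0.1153] heading -6.4
scene area 1244.5 slab -0.1046 0.0013 wh [0.1187 0.0931] heading 0.0
scene area 833.0 slab -0.0623 0.4255 wh [0.0947 0.1084] heading -12.2
scene area 461.0 slab -0.1187 0.4918 wh [0.0309 0.2082] heading -12.5
scene area 447.5 slab 0.0196 0.4597 wh [0.0339 0.2089] heading -13.3
scene area 2548.5 slab 0.0376 0.74 wh [0.1047 0.4556] heading -14.8
```

View pics/s3.png

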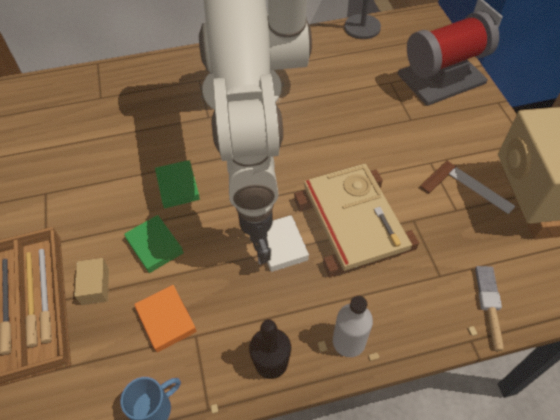

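The packer sits square in front of the mouth (packer at (283,243), red edge at (327,222)) and the fingers are still behind it. I continue the push in.

step_arm --motion '[0.5,0,0,0,0.3,1.2,0,0,0,0.3,2,0,0,0,0.3,2.8,0,0,0,0.3,3.6,0,0,0,0.3,4.4,0,0,0,0.3,5.2,0,0,0,0.3,6,0,0,0,0.3,6.8,0,0,0,0.3,7.6,0,0,0,0.3,8.4,0,0,0,0.3,9.2,0,0,0,0.3,10,0,0,0,0.3,10.8,0,0,0,0.3,11.6,0,0,0,0.3,12.2,0,0,0,0.3,12.6,0,0,0,0.3,12.9,0,0,0,0.3,13,0,0,0,0.3,13,0,0,0,0.3]'

```text
t: 13.88
tool_pos: [0.5659, 0.0488, 0.0074]
tcp_rot: [0.677, 0.736, 0.0, -0.0]
force: [-0.4, -1.3, -0.5]
width: 0.0594
grip_force: 0.4
```

```bash
python3 -c "
from h import *
where()
s=ctrl.snapshot('scene');cv2.imwrite('pics/s4.png',cv2.resize(s['frame'][130:300,220:430],None,fx=3,fy=3))"
```

```text
t 13.88 tcp slab -0.0328 -0.001 z 0.0074 ang 0.01 F [-0.4 -1.3 -0.5] w 0.059
```

View pics/s4.png

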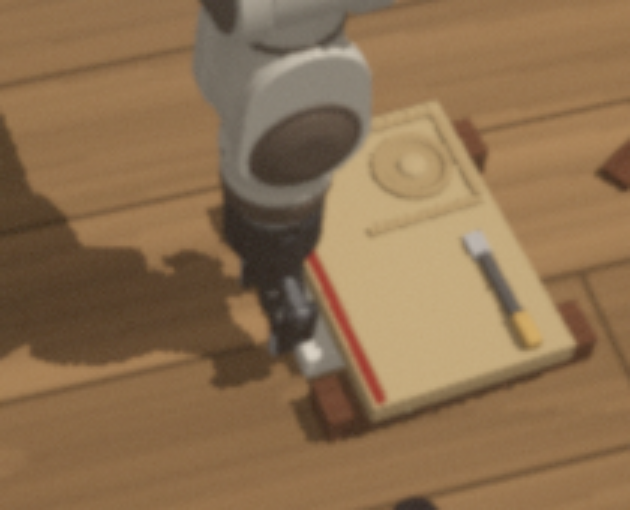

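The packer is nearly in: a sliver still shows at crop pixel (318,350), and the slab and chisel look undisturbed. About 2.2 cm remains, then I back off.

step_arm --motion '[0.5,0,0,0,0.3,1,0,0,0,0.3,1.4,0,0,0,0.3,1.8,0,0,0,0.3,2.1,0,0,0,0.3,2.2,0,0,0,0.3,2.2,0,0,0,0.3,1.5,0,0,0,0.3,0,0,0,0,0.3,-3,0,0,0,0.3,-6,0,0,0,0.3,-9,0,0,0,0.3,-12,0,-3,0,0.3,-15,0,-7,0,0.3,-18,0,-11,0,0.3,-21,0,-13,0,0.3,-24,0,-15,0,0.3,-27,0,-15,0,0.3,-27,0,-15,0,0.3]'

```text
t: 16.3
tool_pos: [0.5882, -0.2226, 0.157]
tcp_rot: [0.678, 0.735, 0.0, -0.0]
force: [0.9, -0.6, -1.3]
width: 0.0596
grip_force: 0.0
```

Run:
```python
from h import *
where()
s=ctrl.snapshot('scene');cv2.imwrite('pics/s5.png',cv2.resize(s['frame'][150:290,270:430],None,fx=4,fy=4))
for n in("scene","top"):
    s=ctrl.snapshot(n);C=cloud(s);z=C[...,2];m=(z>.045)&(z<.085)&(np.hypot(C[...,0]-.55,C[...,1]-.16)<.2)
    for r in rect(s,m,.058): print(n,"slabz",r)
    f=cv2.cvtColor(s["frame"],cv2.COLOR_BGR2HSV); L=(C[...,:2]-E0)@np.c_[ux,uy]
    w=(f[...,1]<70)&(f[...,2]>60)&(z<.045)&(abs(L[...,0])<.09)&(abs(L[...,1])<.075)
    v,u=np.nonzero(w); print("light px",len(u), L[w].min(0) if len(u) else "", L[w].max(0) if len(u) else "", C[w].mean(0) if len(u) else "")
```

```text
t 16.3 tcp slab -0.3051 -0.0006 z 0.157 ang -0.13 F [ 0.9 -0.6 -1.3] w 0.06
scene slabz (6395.5, array([0.567 , 0.1646]), array([0.5581, 0.165 ]), array([0.2671, 0.174 ]), 4.8)
light px 223 [-0.0028622  -0.05988918] [0.00747589 0.05830026] [0.56743225 0.0816061  0.01965734]
top slabz (4474.0, array([0.5516, 0.166 ]), array([0.5542, 0.1661]), array([0.2615, 0.1704]), 4.8)
light px 32 [-0.00213684 -0.05665371] [0.00011204 0.05646408] [0.56521552 0.08055387 0.02586087]
```

View pics/s5.png

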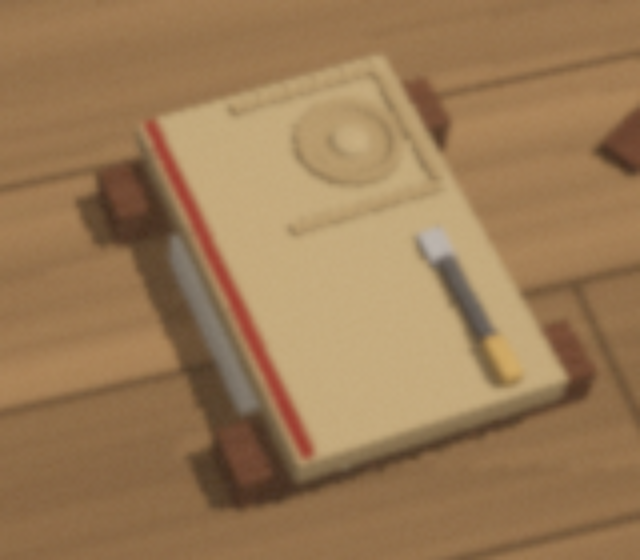

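The packer's trailing face, at crop pixel (215,330), is flush with the red edge and centred between the bearers. The slab and chisel haven't moved. Its measured trailing edge is about -2 to 0 mm from the slab edge, and its sides span -60 to +58 mm. I'm handing in.

```bash
python3 -c "
from h import *
print(ctrl.sign_off())"
```

```text
the job is handed in; nothing more can be done
None
```

I slid the packer under the slab and handed the job in at about 16 s; by camera its trailing edge is within about 2 mm of the red-lined edge, it is centred to about 1 mm and it looks square, with slab and chisel unmoved (no verdict came back).

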